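# Hang the second brayer beside the first

## Task

Hang the wide ink roller that stands on the bench on the double hook by its steel cross bar, in front of the roller already hanging there: handle up, the bar lying square across both prongs, and let it come to rest. Do not knock the hanging roller off or shove it along, and leave the small narrow roller standing where it is.

Things in the scene. Friction and masses are not known exactly. Their poses are not given: they have to be found in the camera images.
- brayer: Wide ink roller, upright on its feet, 0.4 kg, 116 mm wide. Origin: underside centre; z up, y along roller (half turn about z: same), x across. Heights in mm: feet (50 across x) 0; roller (44 dia, 96 long) up to 52; open window 104 wide; flat steel cross bar (14 across x) 115 to 123; wooden handle, 22 (x) by 24 (y), 125 to 198.
- brayer_hung: An identical roller, same origin and axes, already hanging loose, handle up, by its cross bar on the rear half of the prongs: its origin is at x +37 to +53 mm, z 60 mm in the hook's frame. The front half of the prongs is free. Hung rollers need about 55 mm of prong each.
- hook: Fixed wooden stand; origin: underside centre of its base (210 by 110 by 12 mm). Post at its +x end, front x +85, 202 tall. Two level steel prongs, 8 thick, top at z 175, at y +20 and -20, run from the post along -x to x -85, where the free ends turn up to z 189 (front x -89). Rollers go on from the free end, prongs through the window.
- small_brayer: Small roller, not to be used: same build, heights, origin and axes as the wide one, but its roller is only 50 mm long (66 mm wide overall). Stands upright on the bench near the wide one.
There are look-alikes about, which are no part of the job. Leave any blue or yellow look-alike of the brayer_hung alone.

How it is judged:
By the outcome, as a careful person would: the job done as asked, in the order asked, and still so for the second after the job is handed in, with the robot touching nothing.
It also fails if it takes over 42 s, if anything falls off the work surface, if the arm or the gripper's body presses on something with over 40 N, if the wrist force passes 120 N, or if a joint passes its speed limit or range.

## Robot

A 6-joint arm with a two-finger parallel gripper is mounted at the origin on the work surface. World frame = base frame: x ahead of the robot, y to its left, z up, the work surface at z = 0. Lengths are in mm, angles in rad, forces in N, time in s.
With the tool pointing down it reaches from about 350 to 875 mm from the base axis. Payload 4.2 kg.
Tool frame: the origin (TCP) lies between the finger pads; the fingertips stand 14 mm ahead of it and the grasp point (between the pads) lies 5 mm behind it; z points along the fingers, y is the line along which they close (so a half turn about z gives the same grasp; the last joint's range is limited). The gripper opens to 85 mm and grips with 20 to 120 N. Pads are 22 mm wide; open, the fingers measure 114 mm over their backs; the gripper's body (76 mm by 85 mm) begins 54 mm behind the grasp point. The pads swing forward as they close: fully open they stand 13 mm farther back than shut.
Start: joints at [1.594, 0.385, 0.008, 0, -1.194, -0.259], TCP at [145.982, 607.691, 245.312] pointing down, gripper open.
Joint ranges: [-3.14, 3.14], [-1.21, 2.06], [-1.07, 1.41], [-3.16, 2.05], [-2.99, -0.16], [-3.1, 3.1]. Speed limits (rad/s): [2.79, 2.79, 3.14, 3.14, 3.14, 3.14].

## Interface

Orientations are given as a unit quaternion [x, y, z, w].
In Python, from bench import * gives the robot as it stands.
- The arm moves only by the tool carry_out, never from a script. Its argument "motion" is a list of rows, each a list of 7 numbers: the turn, a rotation vector about the tool's x, y, z in rad, then the shift along the tool's x, y, z in mm, then the opening, from -1 (shut) to 1 (fully open), so that 0 is half open. A call has 1 to 5 rows; each row is the pose to reach, as a shift and turn from the pose commanded when the call began, along the tool's axes at that moment; what a row does not reach only later rows make up. A row lasts 1/8 s, in which the tool goes at most 62.5 mm and 10.7 degrees, less where a joint would pass 70% of its speed; a pose out of reach is approached as far as the arm can. A call with a gripper value outside its range is refused whole. The fingers move at their own pace and stop on an object; the grip force is fixed at half the most. Time passes only in rows, so rows that repeat a pose let the fingers close. It gives the time, the measured TCP pose, the force, the opening and the grip force at its end, in the units of the state.
- read_state(): the state, without advancing time (a new reading comes with each control period).
- get_image(name): name is "side" or "top"; returns a dict with "color" (420x560x3 uint8, blue, green, red), "mtx" (3x3 intrinsics, pixels), "k1" (the pictures are not rectified: a ray, as slopes to the right and down, at radius r is drawn at 1 + k1 r^2 times it, then the intrinsics apply), "position" and "orientation" of the camera in the world. Camera axes: x right, y down, z forward; pixel columns grow to the right and rows downward; lengths in mm; the calibration is good to about 2 mm. A picture is of the moment at which its call begins. There is no depth.
- job_done(): hands the job in; it is judged then, once.
The state is a dict: "clock": time; "joints": joint angles; "joint_vel": joint speeds; "joint_efforts": joint torques, N m; "position": TCP position; "ee_rot": TCP orientation; "contact_force": force on the tool from outside, world axes, zero at the start; "wrist_torque": the same for the moment, N m; "gripper_width": finger opening in mm; "grasp_force": force on a finger pad.
Only numpy, scipy, OpenCV 4.12 (cv2) and the standard library are available. Lean on these libraries where they do the work, as an engineer would, in place of code of your own. Each camera call takes 0.05 s, during which the arm holds its last target. There are 200 camera calls.

## Working session

There is one attempt and no reset: what is moved stays moved. The work goes in short steps, Python scripts to look and compute and a tool call to move; the robot and the scene stay as the last step left them, time stands still between calls to the robot, and variables do not carry over. Pictures are saved under pics/ and viewed, at most 10 in all, crops included, and the job is handed in when it is done.

Besides the shell and the picture viewer there is one more tool, called after "Call:" in YAML: its name, and indented under it one key for each argument. carry_out: Moves the arm, as the interface text tells. Its arguments: {"type":"object","properties":{"motion":{"type":"array"}},"required":["motion"]}

```bash
mkdir -p pics
python3 - <<'E'
from bench import *
import cv2
for n in("side","top"):
    d=get_image(n);cv2.imwrite(f"pics/{n}0.png",d["color"]);print(n,d["mtx"],d["k1"],d["position"],d["orientation"])
s=read_state();print(s)
E
```

```text
side [[382.19601732   0.         276.11459361]
 [  0.         382.19601732 213.11639886]
 [  0.           0.           1.        ]] 0.01680095145346323 [ -29.8368132  -488.83354635  788.39435588] [ 0.86328233 -0.31589407  0.13524701 -0.36967933]
top [[489.38880496   0.         283.46936782]
 [  0.         489.38880496 206.76151731]
 [  0.           0.           1.        ]] -0.16416822538515174 [ 320.08217597  103.83939743 1287.62353948] [ 0.71281856 -0.69863985  0.05062786 -0.03505543]
{'clock': 0.1, 'joints': array([ 1.59358560e+00,  3.85456483e-01,  6.77185743e-03, -4.22660649e-04,
       -1.19403335e+00, -2.58583669e-01]), 'joint_vel': array([ 2.55143863e-03, -1.88966501e-03,  4.00078534e-03,  9.28257277e-05,
        5.21091270e-04, -1.51227706e-03]), 'joint_efforts': array([-7.23081248e-04, -3.93317163e+01,  1.88929921e+01,  4.19800222e+00,
       -2.59100343e-03,  2.04610792e-06]), 'position': array([145.88945231, 607.22049484, 244.35045303]), 'ee_rot': array([ 9.93048524e-01, -1.17701605e-01, -5.97630109e-05,  9.78873088e-04]), 'contact_force': array([0.44207247, 0.24924318, 0.39013589]), 'wrist_torque': array([ 0.01916123, -0.03947651, -0.05208898]), 'grasp_force': 0.0, 'gripper_width': 85.53654818425242}
```

View pics/side0.png

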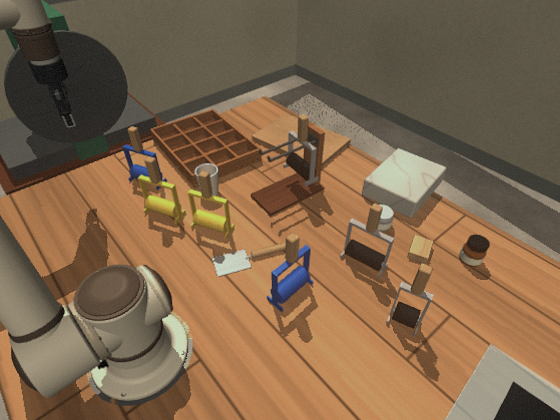

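View pics/top0.png

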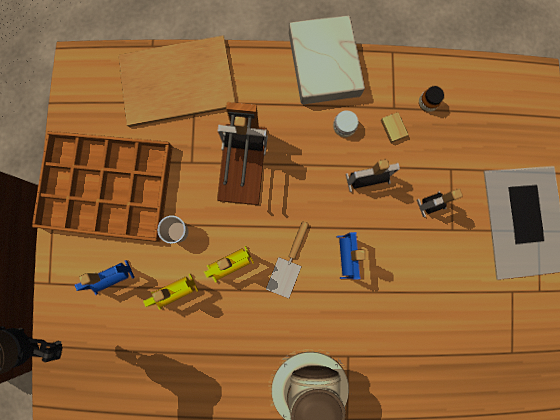

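The side view shows the grey wide brayer at about (368,245), the small one at (410,305), and the hook with the hung roller at (290,175). In the top view they are at (373,177), (437,203) and (242,155). Next I'll crop closer.

```bash
cat > h.py <<'E'
from bench import *
import cv2,numpy as np
from scipy.spatial.transform import Rotation as R
def ray(d,u,v):
    K=d["mtx"];x,y=(u-K[0,2])/K[0,0],(v-K[1,2])/K[1,1]
    p=cv2.undistortPoints(np.array([[[u,v]]],float),K,np.array([d["k1"],0,0,0,0.]))[0,0]
    return np.array(d["position"]),R.from_quat(d["orientation"]).apply([p[0],p[1],1.])
def plane(d,u,v,z):
    o,r=ray(d,u,v);return o+r*(z-o[2])/r[2]
def tri(d1,p1,d2,p2):
    o1,r1=ray(d1,*p1);o2,r2=ray(d2,*p2)
    t=np.linalg.lstsq(np.c_[r1,-r2],o2-o1,rcond=None)[0]
    a,b=o1+t[0]*r1,o2+t[1]*r2;return (a+b)/2,np.linalg.norm(a-b)
def proj(d,P):
    Q=R.from_quat(d["orientation"]).inv()
    return cv2.projectPoints(Q.apply(np.atleast_2d(P)-d["position"])[:,None],np.zeros(3),np.zeros(3),d["mtx"],np.array([d["k1"],0,0,0,0.]))[0][:,0]
def crop(im,x,y,w,h,s): return cv2.resize(im[y:y+h,x:x+w],None,fx=s,fy=s,interpolation=cv2.INTER_CUBIC)
E
python3 - <<'E'
from h import *
t=cv2.imread("pics/top0.png");s=cv2.imread("pics/side0.png")
a=np.vstack([crop(t,210,95,80,60,5),crop(t,210,155,80,60,5)])
b=np.vstack([crop(t,335,150,80,60,5),crop(s,335,195,80,60*1,5)])
cv2.imwrite("pics/c1.png",np.hstack([a,b]))
cv2.imwrite("pics/c2.png",crop(s,235,105,100,120,5))
E
```

```text
(no output)
```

View pics/c1.png

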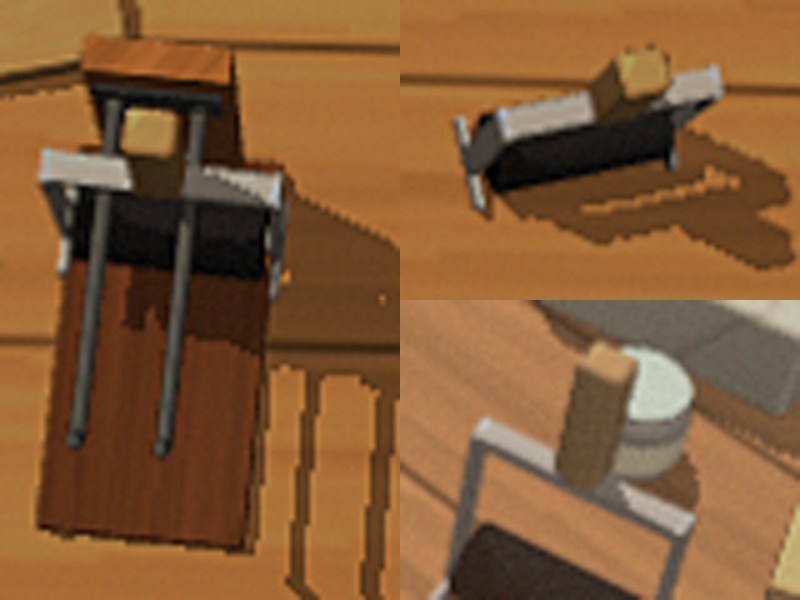

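View pics/c2.png

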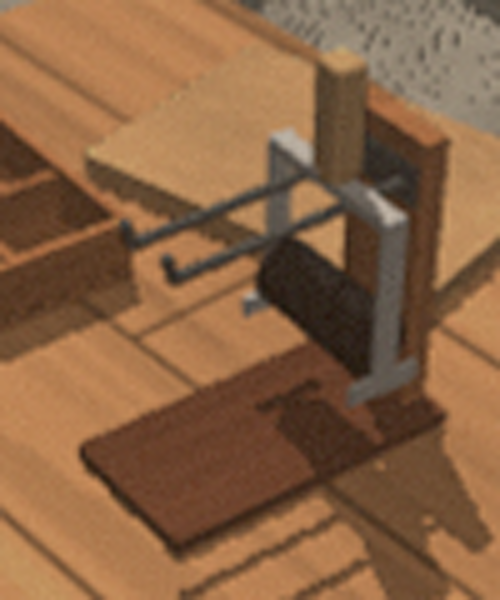

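Run:
```python
from h import *
np.set_printoptions(precision=1,suppress=True)
t=get_image("top");s=get_image("side")
P=lambda n,p,z:print(n,plane(t,*p,z))
P("baseL",(217.6,200.4),12);P("baseR",(258.6,205),12)
P("tipL",(225,183),189);P("tipR",(242,185),189)
P("hbarL",(218.8,128),183);P("hbarR",(265.6,132.6),183);P("hhandle",(240,121.6),258)
P("barL",(354.6,175),123);P("barR",(399,166),123);P("handle",(384,164.4),198)
for n,a,b in[("tipL",(225,183),(260.6,151.4)),("tipR",(242,185),(269.4,158)),("barL",(354.6,174),(352,221)),("barR",(399,166),(393,240)),("handle",(384,164),(377.4,207)),("baseL",(217.6,200.4),(251.4,195.4)),("baseR",(258.6,205),(271,214.6))]:
    print(n,*tri(t,a,s,b))
```

```text
baseL [488.9 250.7  12. ]
baseR [479.1 142.5  12. ]
tipL [505.8 214.9 189. ]
tipR [502.  176.1 189. ]
hbarL [636.5 234.8 183. ]
hbarR [627.7 125.5 183. ]
hhandle [630.3 180.3 258. ]
barL [543.9 -92.3 123. ]
barR [ 569.5 -203.1  123. ]
handle [ 556.1 -148.1  198. ]
tipL [507.8 215.3 180.8] 1.5278322818485564
tipR [504.9 175.4 181.4] 4.048933647775309
barL [548.6 -94.3 117.6] 3.02127592036807
barR [ 569.4 -203.   124.4] 0.635499241234076
handle [ 557.7 -148.8  198.1] 1.7651652589035707
baseL [491.4 250.5   5.2] 3.744444503880775
baseR [480.9 141.7   8.5] 3.4246354386394353
```

Call:
carry_out:
  motion:
    - [0, 0, -0.46, 576, 639, -20, 1]
    - [0, 0, -0.46, 576, 639, -20, 1]
    - [0, 0, -0.46, 576, 639, -20, 1]
    - [0, 0, -0.46, 576, 639, -20, 1]
    - [0, 0, -0.46, 576, 639, -20, 1]

```text
clock: 0.82
position: [295.7, 331.2, 252.7]
ee_rot: [0.994, 0.112, 0.0, -0.0]
contact_force: [1.8, 0.5, -0.4]
gripper_width: 85.3
grasp_force: 0.0
```

```bash
cat >> h.py <<'E'
def delta(pos,yaw):  # yaw of tool y axis wanted (tool down); shift in tool axes and turn about tool z
    s=read_state();r=R.from_quat(s["ee_rot"]);y=r.apply([0,1,0])
    d=(yaw-np.arctan2(y[1],y[0])+np.pi)%(2*np.pi)-np.pi
    print("pos",s["position"].round(1),"shift",r.inv().apply(np.array(pos)-s["position"]).round(1),"turn z",round(-d,3),"z axis",r.apply([0,0,1]).round(3),"j",s["joints"].round(2),"t",s["clock"],"F",s["contact_force"].round(1))
E
python3 -c "
from h import *
delta([557,-148,265],-1.349)"
```

```text
pos [295.7 331.2 252.7] shift [147.9 525.4 -12.4] turn z 0.003 z axis [ 0.  0. -1.] j [ 1.21  0.06 -0.4   0.   -1.11  0.59] t 0.825 F [ 1.8  0.5 -0.4]
```

Call:
carry_out:
  motion:
    - [0, 0, 0, 148, 525, -12, 1]
    - [0, 0, 0, 148, 525, -12, 1]
    - [0, 0, 0, 148, 525, -12, 1]
    - [0, 0, 0, 148, 525, -12, 1]
    - [0, 0, 0, 148, 525, -12, 1]

```text
clock: 1.45
position: [445.2, 57.0, 259.8]
ee_rot: [0.994, 0.112, 0.0, -0.0]
contact_force: [1.2, 0.3, -0.3]
gripper_width: 85.4
grasp_force: 0.0
```

```bash
python3 -c "
from h import *
delta([557,-148,265],-1.349)"
```

```text
pos [445.2  57.  259.8] shift [ 63.3 224.7  -5.2] turn z 0.003 z axis [ 0.001  0.    -1.   ] j [ 0.49  0.07 -0.38 -0.   -1.13  1.3 ] t 1.45 F [ 1.2  0.3 -0.3]
```

Call:
carry_out:
  motion:
    - [0, 0, 0, 63, 225, -5, 1]
    - [0, 0, 0, 63, 225, -5, 1]
    - [0, 0, 0, 63, 225, -5, 1]
    - [0, 0, 0, 63, 225, -5, 1]
    - [0, 0, 0, 63, 225, -5, 1]

```text
clock: 2.08
position: [556.8, -149.1, 263.2]
ee_rot: [0.994, 0.11, -0.001, -0.0]
contact_force: [-0.9, 0.2, -0.2]
gripper_width: 85.5
grasp_force: 0.0
```

Run:
```python
from h import *
delta([557,-148,158],-1.349)
t=get_image("top");s=get_image("side")
cv2.imwrite("pics/g.png",np.hstack([crop(t["color"],330,120,95,100,4),crop(s["color"],320,130,95,130,4)[:400]]))
```

```text
pos [ 556.8 -149.1  263.2] shift [  0.6  -1.  105.2] turn z -0.002 z axis [-0.002 -0.    -1.   ] j [ 0.02  0.29 -0.09  0.   -1.2   1.77] t 2.075 F [-0.9  0.2 -0.2]
```

View pics/g.png

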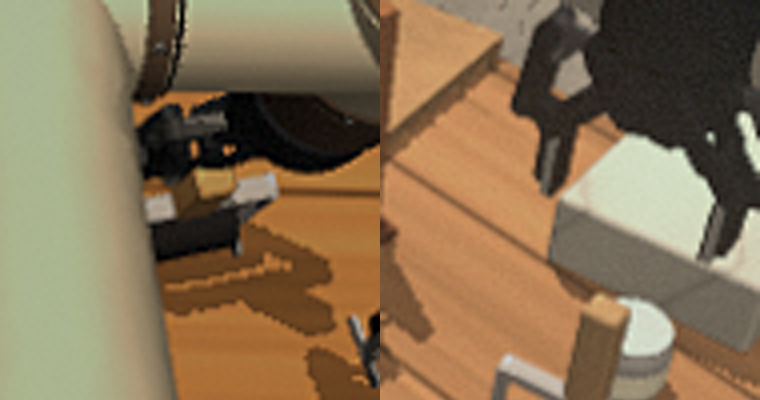

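The brayer handle (side crop ≈ (600,340)) sits below and between the open fingers (≈ (548,190) and (715,255)). Descending and gripping.

Call:
carry_out:
  motion:
    - [0, 0, 0, 0, -1, 50, 1]
    - [0, 0, 0, 0, -1, 85, 1]
    - [0, 0, 0, 0, -1, 105, 1]
    - [0, 0, 0, 0, -1, 105, 1]
    - [0, 0, 0, 0, -1, 105, 1]

```text
clock: 2.8
position: [556.5, -144.8, 160.9]
ee_rot: [0.994, 0.113, 0.001, 0.0]
contact_force: [0.1, -0.3, 0.9]
gripper_width: 85.7
grasp_force: 0.0
```

Run:
```python
from h import *
delta([557,-148,158],-1.349)
t=get_image("top");s=get_image("side")
cv2.imwrite("pics/g2.png",np.hstack([crop(t["color"],330,120,95,120,4),crop(s["color"],320,170,95,120,4)]))
```

```text
pos [ 556.5 -144.8  160.9] shift [-0.2  3.2  2.9] turn z 0.004 z axis [ 0.002 -0.    -1.   ] j [ 0.03  0.37 -0.24  0.   -0.96  1.77] t 2.8 F [ 0.1 -0.3  0.9]
```

View pics/g2.png

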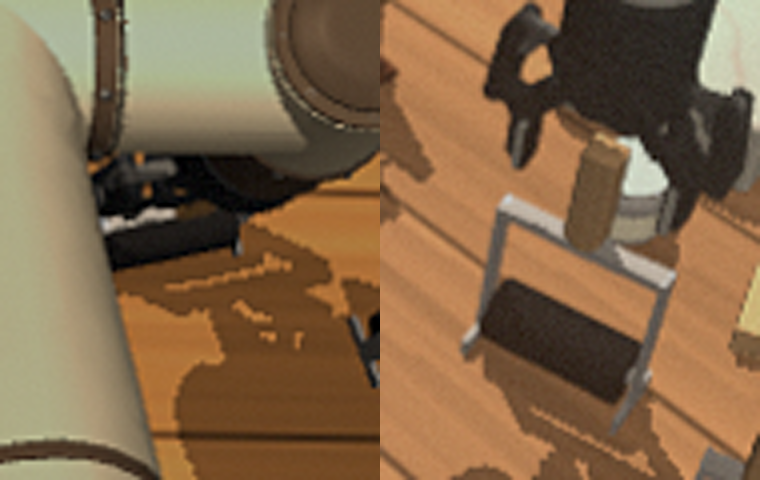

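The handle at (595,200) lies midway between the fingertips at (520,160) and (680,235). Closing.

Call:
carry_out:
  motion:
    - [0, 0, 0, 0, 2, 2, -1]
    - [0, 0, 0, 0, 2, 2, -1]
    - [0, 0, 0, 0, 2, 2, -1]
    - [0, 0, 0, 0, 2, 2, -1]
    - [0, 0, 0, 0, 2, 2, -1]

```text
clock: 3.52
position: [556.4, -147.4, 157.6]
ee_rot: [0.994, 0.112, 0.0, 0.0]
contact_force: [-0.9, 0.9, 1.2]
gripper_width: 23.5
grasp_force: 59.5
```

```bash
python3 -c "
from h import *
delta([557,-148,158],-1.349);s=read_state();print(s['gripper_width'],s['grasp_force'])"
```

```text
pos [ 556.4 -147.4  157.6] shift [ 0.4  0.7 -0.4] turn z 0.002 z axis [ 0.  0. -1.] j [ 0.02  0.38 -0.24  0.   -0.95  1.77] t 3.525 F [-0.9  0.9  1.2]
23.480691272012578 59.46045756340027
```

Call:
carry_out:
  motion:
    - [0, 0, 0, 0, 0, -40, -1]
    - [0, 0, 0, 0, 0, -95, -1]
    - [0, 0, 0, 0, 0, -95, -1]
    - [0, 0, 0, 0, 0, -95, -1]

```text
clock: 4.03
position: [554.7, -147.0, 250.3]
ee_rot: [0.994, 0.111, -0.002, -0.001]
contact_force: [-1.1, 0.6, -5.8]
gripper_width: 23.1
grasp_force: 60.1
```

```bash
python3 -c "
from h import *
delta([440,200,252],-1.661);s=read_state();print(s['gripper_width'],s['grasp_force'])"
```

```text
pos [ 554.7 -147.   250.3] shift [ -35.  -363.8   -0.6] turn z 0.314 z axis [-0.004  0.002 -1.   ] j [ 0.02  0.3  -0.11 -0.   -1.17  1.77] t 4.025 F [-1.1  0.6 -5.8]
23.13594214478144 60.074214935302734
```

Call:
carry_out:
  motion:
    - [0, 0, 0.05, -4, -30, -2, -1]
    - [0, 0, 0.12, -9, -80, -2, -1]
    - [0, 0, 0.2, -15, -130, -2, -1]
    - [0, 0, 0.27, -20, -180, -2, -1]
    - [0, 0, 0.31, -25, -230, -2, -1]

```text
clock: 4.65
position: [478.6, 72.1, 251.7]
ee_rot: [0.999, -0.044, -0.003, 0.001]
contact_force: [0.6, 0.4, -4.7]
gripper_width: 23.1
grasp_force: 60.8
```

```bash
python3 -c "
from h import *
delta([440,200,252],-1.661);s=read_state();print(s['gripper_width'],s['grasp_force'])"
```

```text
pos [478.6  72.1 251.7] shift [ -49.7 -124.    -0.4] turn z 0.002 z axis [-0.006 -0.002 -1.   ] j [ 0.49  0.14 -0.31 -0.   -1.12  1.  ] t 4.65 F [ 0.6  0.4 -4.7]
23.120011131599092 60.77376365661621
```

Call:
carry_out:
  motion:
    - [0, 0, 0, -35, -25, -1, -1]
    - [0, 0, 0, -50, -70, -1, -1]
    - [0, 0, 0, -50, -110, -1, -1]
    - [0, 0, 0, -50, -124, -1, -1]
    - [0, 0, 0, -50, -124, -1, -1]

```text
clock: 5.28
position: [440.8, 198.9, 253.4]
ee_rot: [0.999, -0.042, -0.002, 0.002]
contact_force: [0.5, -1.1, -4.4]
gripper_width: 23.1
grasp_force: 61.0
```

Run:
```python
from h import *
delta([440,200,238],-1.661)
t=get_image("top");s=get_image("side")
a=crop(t["color"],200,100,100,150,4);b=crop(s["color"],200,90,100,150,4)
cv2.imwrite("pics/p1.png",np.hstack([a,b]))
```

```text
pos [440.8 198.9 253.4] shift [-0.8 -1.1 15.4] turn z 0.005 z axis [-0.004 -0.003 -1.   ] j [ 0.76  0.14 -0.31 -0.   -1.13  0.73] t 5.275 F [ 0.5 -1.1 -4.4]
```

View pics/p1.png

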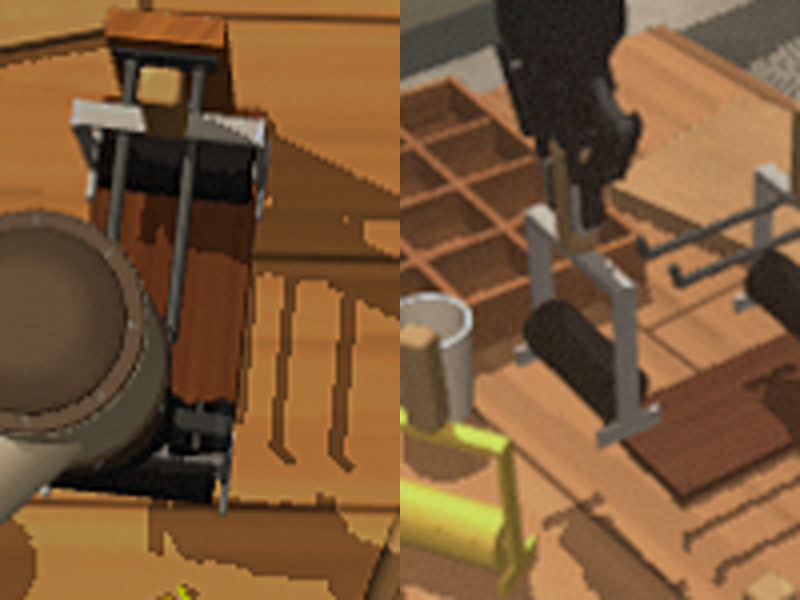

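Run:
```python
from h import *
s=get_image("side")
a=plane(s,235,143,218.8);b=plane(s,257,157.5,218.8);print(a,b,(a+b)/2,np.arctan2(*(a-b)[1::-1]))
h=np.array([589.5,187.4]);ex=np.array([.996,-.09])
for x in(-130,-40,-35):print(h+ex*x)
delta([*(h+ex*-40),244],-1.661)
```

```text
[446.97565737 245.70358267 218.8       ] [450.98960124 155.70725367 218.8       ] [448.98262931 200.70541817 218.8       ] 1.6153679830452974
[460.02 199.1 ]
[549.66 191.  ]
[554.64 190.55]
pos [441.2 197.7 254.5] shift [108.7  -2.7  10.3] turn z 0.003 z axis [-0.002 -0.002 -1.   ] j [ 0.76  0.14 -0.31 -0.   -1.13  0.73] t 5.425 F [-0.1 -1.4 -5.2]
```

Call:
carry_out:
  motion:
    - [0, 0, 0, 0, -2, 10, -1]
    - [0, 0, 0, 25, -2, 10, -1]
    - [0, 0, 0, 50, -2, 10, -1]
    - [0, 0, 0, 75, -2, 10, -1]
    - [0, 0, 0, 90, -2, 10, -1]

```text
clock: 6.05
position: [532.2, 192.5, 244.5]
ee_rot: [0.999, -0.044, -0.001, 0.0]
contact_force: [-0.8, -0.1, -4.4]
gripper_width: 23.1
grasp_force: 61.0
```

Run:
```python
from h import *
delta([549.7,191,222],-1.661)
```

```text
pos [532.2 192.5 244.5] shift [17.6 -0.  22.5] turn z 0.003 z axis [-0.001 -0.001 -1.   ] j [ 0.63  0.29 -0.14 -0.   -1.15  0.85] t 6.05 F [-0.8 -0.1 -4.4]
```

Call:
carry_out:
  motion:
    - [0, 0, 0, 12, 0, 0, -1]
    - [0, 0, 0, 18, 0, 0, -1]
    - [0, 0, 0, 18, 0, 0, -1]

```text
clock: 6.42
position: [549.3, 191.7, 245.3]
ee_rot: [0.999, -0.043, -0.0, 0.0]
contact_force: [-0.4, -0.3, -4.4]
gripper_width: 23.2
grasp_force: 61.0
```

Run:
```python
from h import *
delta([549.7,191,218],-1.661)
t=get_image("top");s=get_image("side")
a=crop(t["color"],200,100,100,150,4);b=crop(s["color"],235,90,100,150,4)
cv2.imwrite("pics/p2.png",np.hstack([a,b]))
```

```text
pos [549.3 191.7 245.3] shift [ 0.5  0.7 27.3] turn z 0.004 z axis [-0. -0. -1.] j [ 0.61  0.31 -0.1  -0.   -1.16  0.87] t 6.425 F [-0.4 -0.3 -4.4]
```

View pics/p2.png

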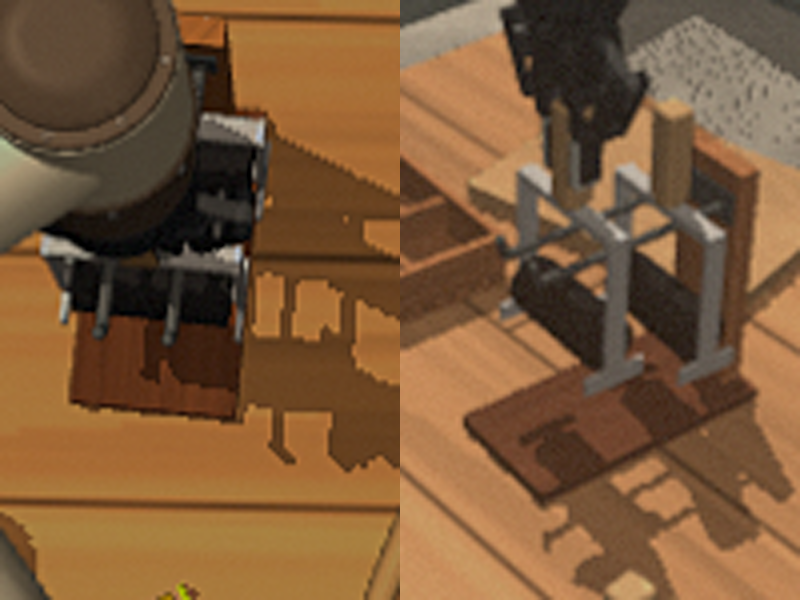

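The prongs pass through the window, with the tips in front at (100,335) and (170,340). The brayer is parallel to the hung one and clear of it. Lowering.

Call:
carry_out:
  motion:
    - [0, 0, 0, 0, 0, 12, -1]
    - [0, 0, 0, 0, 0, 20, -1]
    - [0, 0, 0, 0, 0, 24, -1]
    - [0, 0, 0, 0, 0, 25, -1]
    - [0, 0, 0, 0, 0, 26, -1]

```text
clock: 7.15
position: [549.6, 191.9, 219.6]
ee_rot: [0.999, -0.043, 0.0, -0.0]
contact_force: [-0.3, -0.2, -3.9]
gripper_width: 23.3
grasp_force: 60.9
```

Run:
```python
from h import *
delta([549.7,191,217.6],-1.661)
```

```text
pos [549.6 191.9 219.6] shift [0.2 0.8 2. ] turn z 0.004 z axis [ 0.  0. -1.] j [ 0.61  0.33 -0.14  0.   -1.1   0.87] t 7.15 F [-0.3 -0.2 -3.9]
```

Call:
carry_out:
  motion:
    - [0, 0, 0, 0, 0, 1, -1]
    - [0, 0, 0, 0, 0, 1.5, -1]
    - [0, 0, 0, 0, 0, 2, -1]
    - [0, 0, 0, 0, 0, 2, -1]

```text
clock: 7.65
position: [549.4, 191.8, 217.6]
ee_rot: [0.999, -0.043, 0.0, -0.0]
contact_force: [0.7, -0.0, -4.5]
gripper_width: 23.3
grasp_force: 60.9
```

Call:
carry_out:
  motion:
    - [0, 0, 0, 0, 0, 0.7, -1]
    - [0, 0, 0, 0, 0, 1.4, -1]
    - [0, 0, 0, 0, 0, 1.4, -1]

```text
clock: 8.02
position: [549.6, 191.8, 217.4]
ee_rot: [0.999, -0.043, 0.001, -0.0]
contact_force: [-3.1, -0.8, 4.7]
gripper_width: 23.5
grasp_force: 62.0
```

The bar has landed on the prongs. Opening gently, then going straight up.

Call:
carry_out:
  motion:
    - [0, 0, 0, 0, 0, 0.5, -0.3]
    - [0, 0, 0, 0, 0, 0.5, 0]
    - [0, 0, 0, 0, 0, 0.5, 0.2]
    - [0, 0, 0, 0, 0, 0.5, 0.2]
    - [0, 0, 0, 0, 0, 0.5, 0.2]

```text
clock: 8.65
position: [549.5, 191.8, 215.5]
ee_rot: [0.999, -0.043, -0.0, 0.0]
contact_force: [0.4, -0.2, -0.5]
gripper_width: 51.3
grasp_force: 0.0
```

Call:
carry_out:
  motion:
    - [0, 0, 0, 0, 0, -15, 0.2]
    - [0, 0, 0, 0, 0, -50, 0.2]
    - [0, 0, 0, 0, 0, -100, 0.2]
    - [0, 0, 0, 0, 0, -130, 0.2]
    - [0, 0, 0, 0, 0, -130, 0.2]

```text
clock: 9.28
position: [550.5, 192.1, 350.1]
ee_rot: [0.999, -0.043, 0.004, -0.002]
contact_force: [-0.2, -0.1, -0.9]
gripper_width: 51.6
grasp_force: 0.0
```

Call:
carry_out:
  motion:
    - [0, 0, 0, -50, 0, 0, 0.2]
    - [0, 0, 0, -110, 0, 0, 0.2]
    - [0, 0, 0, -120, -50, 0, 0.2]
    - [0, 0, 0, -120, -110, 0, 0.2]
    - [0, 0, 0, -120, -170, 0, 0.2]

```text
clock: 9.9
position: [443.8, 372.7, 346.0]
ee_rot: [0.999, -0.043, 0.0, -0.0]
contact_force: [0.7, -0.3, 0.4]
gripper_width: 51.2
grasp_force: 0.0
```

Run:
```python
from h import *
t=get_image("top");s=get_image("side")
a=crop(t["color"],200,100,100,150,4);b=crop(s["color"],235,90,100,150,4)
cv2.imwrite("pics/p3.png",np.hstack([a,b]))
```

```text
(no output)
```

View pics/p3.png

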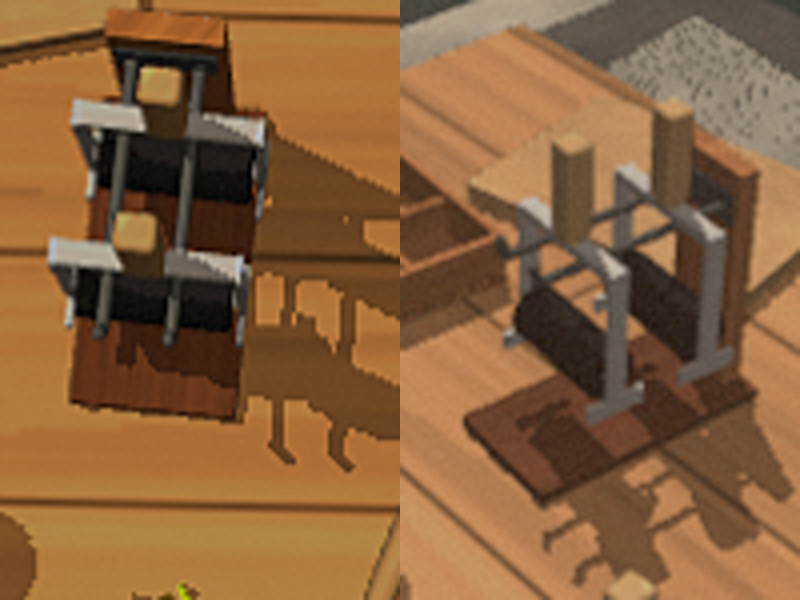

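Both rollers hang parallel and upright: the new handle is at (137,232) and the old one at (161,87), where it was before. I'll let it settle, then hand in.

Call:
carry_out:
  motion:
    - [0, 0, 0, 0, 0, 0, 0.2]
    - [0, 0, 0, 0, 0, 0, 0.2]
    - [0, 0, 0, 0, 0, 0, 0.2]
    - [0, 0, 0, 0, 0, 0, 0.2]
    - [0, 0, 0, 0, 0, 0, 0.2]

```text
clock: 10.62
position: [444.5, 371.0, 345.8]
ee_rot: [0.999, -0.043, 0.0, -0.0]
contact_force: [0.3, 0.5, -0.2]
gripper_width: 51.1
grasp_force: 0.0
```

```bash
python3 -c "
from bench import *
print(job_done())"
```

```text
the job is handed in; nothing more can be done
None
```

The wide roller hangs by its cross bar on the front half of the double hook, handle up and square across both prongs; the hanging roller did not move, the small one was not touched, and the job was handed in at about 10.6 s.

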